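# Pack the tile bars and clip the tray cover on

## Task

Sort the two loose terracotta tile bars into the tray, each lying flat in the empty slot of the row that matches its length, then set the plywood cover over the tray between its two spring catches and press it down until it gives way and both catches have snapped over it. Do not let go at the end: finish while still pressing the cover firmly down onto its ledges. Leave the other things on the bench where they are.

Things in the scene. Friction and masses are not known exactly. Their poses are not given: they have to be found in the camera images.
- tray: Packing tray, fixed: wooden block 140 (x) x 168 (y) mm, deck 14 mm above the bench, an aluminium catch tower 64 mm tall at each y end (228 mm over all). Origin: middle of its underside, on the bench; x runs from the long-bar row to the short-bar row, y along the rows, z up. Tower inner faces are 78 mm from the middle in y; four corner guides, 60 mm tall, stand 69 mm from it in x.
- tray_seat (a point): Point at the tray's middle, level with its two cover ledges (32 mm above the bench, 66 to 79 mm from the middle in y); axes as the tray. The seated cover's underside is centred here, its 150 mm side along y and 132 mm side along x, with 3 mm play per side to the towers and guides.
- long_slot (a point): Middle of the floor of the empty slot for a long bar, in the row at the tray's -x side, at (-29, -27, 4) mm in the tray's frame. Slot 66 (x) x 22 (y) mm, 10 mm deep below the deck; x axis along the slot. The row's other slot, 54 mm away in +y, already holds a long bar (fixed).
- short_slot (a point): Middle of the floor of the empty slot for a short bar, in the row at the tray's +x side, at (39, 27, 4) mm in the tray's frame. Slot 46 (x) x 22 (y) mm, 10 mm deep below the deck; x axis along the slot. The row's other slot, 54 mm away in -y, already holds a short bar (fixed).
- long_bar_mid (a point): Centre of the loose long terracotta bar, 60 (x) x 16 (y) x 26 (z) mm, about 50 g, lying on the bench with its 26 mm side upright (centre 13 mm above its underside). In its slot it stands 16 mm above the deck, so hold it by its upper 14 mm.
- short_bar_mid (a point): Centre of the loose short terracotta bar, 40 (x) x 16 (y) x 26 (z) mm, about 33 g, otherwise like the long one.
- cover_bar (a point): Centre of the cover's black handle bar, 20 (x) x 60 (y) mm, in the middle of the cover's top; the bar rises from 6 to 42 mm above the cover's underside and this point is 24 mm above it. Axes as the cover.
- cover: Loose plywood cover plate 132 (x) x 150 (y) x 6 mm with the handle bar, about 0.2 kg, lying flat on the bench. Origin: middle of its underside; axes along its sides, z up. It fits either way round (half turn).
- catch_left (a joint): How far the spring catch at the tray's +y end is pushed outward, m: 0 = fully in (at rest, and once snapped over the cover), about 0.005 with the cover passing, at most 0.013. Its sloping black nose, 42 mm wide, reaches in to 70 mm from the tray's middle; its flat underside is 41 mm above the bench, 3 mm over the seated cover's plate.
- catch_right (a joint): The same for the catch at the tray's -y end. Pressing the cover past both noses takes 8 to 14 N in all, growing until the plate's top passes their undersides (3 mm above the seat); then they snap in, the force drops to nearly nothing, and the cover meets the ledges.
- square_tile: Bystander, leave alone: loose white square tile 100 x 100 x 12 mm, beyond the bars; origin at the middle of its underside
- offcut: Bystander, leave alone: loose glazed offcut 50 x 35 x 14 mm, between the bars and the hammer; origin at the middle of its underside
- hammer: Bystander, leave alone: hammer lying beyond the cover, 260 mm long; origin at the middle of its length, on the bench
- bowl: Bystander, leave alone: small terracotta bowl, 110 mm across, 50 mm tall, beyond the tray; origin at the middle of its underside
- tea_cup: Bystander, leave alone: tea glass 66 mm across, 75 mm tall, standing to the robot's right, near the cover; origin at the middle of its underside
- jar: Bystander, leave alone: closed white jar 64 mm across, 100 mm tall, standing to the robot's left; origin at the middle of its underside
- tile_pair: Bystander, leave alone: two blue tiles glued together, 100 x 100 x 24 mm, beyond the tray on the left; origin at the middle of its underside

How it is judged:
By the outcome, as a careful person would: the job done as asked, in the order asked, and still so for the second after the job is handed in, while the arm keeps its last pose, push and grip.
It also fails if it takes over 64 s, if anything falls off the work surface, if the arm or the gripper's body presses on something with over 40 N, if the wrist force passes 120 N, or if a joint passes its speed limit or range.

## Robot

A 6-joint arm with a two-finger parallel gripper is mounted at the origin on the work surface. World frame = base frame: x ahead of the robot, y to its left, z up, the work surface at z = 0. Lengths are in m, angles in rad, forces in N, time in s.
With the tool pointing down it reaches from about 0.35 to 0.975 m from the base axis. Payload 4.9 kg.
Tool frame: the origin (TCP) lies at the very end of the fingers, on their centre line; the grasp point (between the pads) lies 19 mm behind it; z points along the fingers, x is the direction in which the jaws open and shut, and the axes are right-handed (so a half turn about z gives the same grasp; the last joint's range is limited). The gripper opens to 85 mm and grips with 20 to 120 N. Pads are 22 mm wide; open, the fingers measure 114 mm over their backs; the gripper's body (76 mm by 85 mm) begins 54 mm behind the grasp point. The pads swing forward as they close: fully open they stand 13 mm farther back than shut.
Start: joints at [-1.272, 0.053, 1.613, -0, 1.476, -0.119], TCP at [0.254, -0.571, 0.231] pointing down, gripper open.
Joint ranges: [-3.01, 3.01], [-1.01, 2.22], [0.06, 2.58], [-1.02, 4.17], [0.09, 2.62], [-3.14, 3.14]. Speed limits (rad/s): [2.57, 2.57, 3.14, 3.14, 3.14, 3.14].

## Interface

Orientations are given as a unit quaternion [w, x, y, z].
In Python, from plant import manip, imaging gives the robot as it stands.
- The arm moves only by the shell command python3 -m pendant 'ROWS'. ROWS is JSON, a list that holds one entry, the list of rows, each a list of 7 numbers: the turn, a rotation vector about the world's x, y, z in units of pi rad (1.0 is pi rad), then the shift along the world's x, y, z in units of 250 mm (1.0 is 250 mm), then the opening, from 0 (shut) to 1 (fully open). In form: [[[ax, ay, az, tx, ty, tz, claw], ...]]. A call has 1 to 20 rows; each row shifts and turns the commanded pose from where the row before left it; what a row does not reach is not made up. A row lasts 1/8 s, in which the tool goes at most 62.5 mm and 10.7 degrees, less where a joint would pass 70% of its speed; a pose out of reach is approached as far as the arm can. A call with a number of a shift or a turn outside -1 to 1 is refused whole. A call with a gripper value outside its range is refused whole. The fingers move at their own pace and stop on an object; the grip force is fixed at half the most. Time passes only in rows, so rows that do not move let the fingers close. It gives the time, the measured TCP pose, the force and the opening at its end, in the units of the state.
- manip.state(): the state, without advancing time (a new reading comes with each control period).
- imaging.grab_frame(name): name is "side" or "top"; returns a dict with "frame" (400x640x3 uint8, blue, green, red), "mtx" (3x3 intrinsics, pixels), "k1" (the pictures are not rectified: a ray, as slopes to the right and down, at radius r is drawn at 1 + k1 r^2 times it, then the intrinsics apply), "world_to_cam" (4x4, takes a point from world to camera coordinates). Camera axes: x right, y down, z forward; pixel columns grow to the right and rows downward; lengths in m; the calibration is good to about 2 mm. A picture is of the moment at which its call begins. There is no depth.
- manip.job_done(): hands the job in, once; it reports no verdict.
The state is a dict: "time": time; "joint_pos": joint angles; "joint_vel": joint speeds; "joint_efforts": joint torques, N m; "tool_pos": TCP position; "tool_rot": TCP orientation; "contact_force": force on the tool from outside, world axes, zero at the start; "ft_torque": the same for the moment, N m; "gripper_width": opening from 0.0 (shut) to 1.0 (fully open).
Only numpy, scipy, OpenCV 4.12 (cv2) and the standard library are available. Lean on these libraries where they do the work, as an engineer would, in place of code of your own. Each camera call takes 0.05 s, during which the arm holds its last target. There are 200 camera calls.

## Working session

There is one attempt and no reset: what is moved stays moved. The work goes in short steps, Python scripts to look and compute and a shell command to move; the robot and the scene stay as the last step left them, time stands still between calls to the robot, and variables do not carry over. Pictures are saved under pics/ and viewed, about 8 in all and at most 12, crops included, and the job is handed in when it is done.

```bash
ls; mkdir -p pics; cat > h.py <<'E'
import numpy as np, cv2
from plant import manip, imaging
def snap(n,fn=None):
    d=imaging.grab_frame(n)
    np.savez(f'{n}.npz',mtx=d['mtx'],k1=d['k1'],T=d['world_to_cam'])
    cv2.imwrite(f'pics/{fn or n}.png',d['frame']); return d
def cal(n): 
    d=np.load(f'{n}.npz'); K=d['mtx'];T=d['T']
    return K,np.array([float(d['k1']),0,0,0]),T
def proj(n,P):
    K,D,T=cal(n); r=cv2.Rodrigues(T[:3,:3])[0]
    return cv2.projectPoints(np.array(P,float).reshape(-1,3),r,T[:3,3],K,D)[0].reshape(-1,2)
def unproj(n,px,z):
    K,D,T=cal(n)
    u=cv2.undistortPoints(np.array(px,float).reshape(-1,1,2),K,D).reshape(-1,2)
    R=T[:3,:3];c=-R.T@T[:3,3]; w=np.c_[u,np.ones(len(u))]@R
    return c+w*((np.asarray(z)-c[2])/w[:,2])[:,None]
E
python3 - <<'E'
from h import *
for n in('side','top'):
    d=snap(n); T=d['world_to_cam']; print(n,d['k1'],-T[:3,:3].T@T[:3,3],d['mtx'][0,0])
print(manip.state())
E
```

```text
pics
side -0.05873133555220428 [0.44967566 1.08830386 0.82415031] 520.0314595191337
top -0.1459272689577976 [0.42836693 0.02536431 1.30446993] 485.8750138423643
{'time': 0.1, 'joint_pos': array([-1.27200433e+00,  5.33037181e-02,  1.61418627e+00,  9.31927634e-06,
        1.47600206e+00, -1.19025788e-01]), 'joint_vel': array([-5.53735866e-05, -2.16887024e-03, -2.35406515e-03,  1.01333544e-03,
        3.43156100e-04, -1.06755591e-03]), 'joint_efforts': array([ 3.46714996e-04, -3.94903851e+01, -3.71363962e+01, -1.48491704e-04,
        3.89182416e-03,  1.84332106e-05]), 'tool_pos': array([ 0.25342145, -0.57068579,  0.23016031]), 'tool_rot': array([-6.12107488e-04,  8.38380834e-01, -5.45084100e-01, -7.26131401e-04]), 'contact_force': array([-0.2665319 ,  0.43122938, -1.21443695]), 'ft_torque': array([ 0.01991645, -0.02086594, -0.03541773]), 'gripper_width': 0.9997282253111248}
```

View pics/top.png

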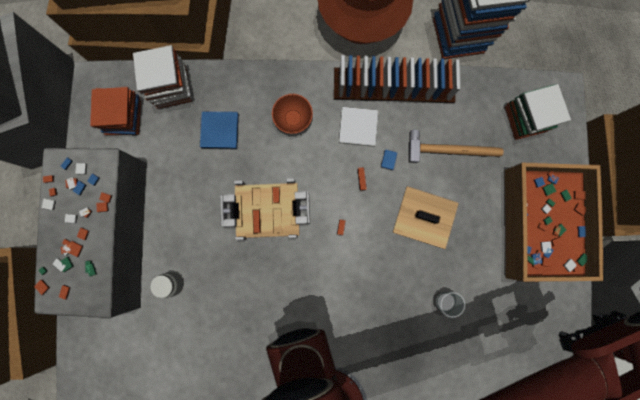

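View pics/side.png

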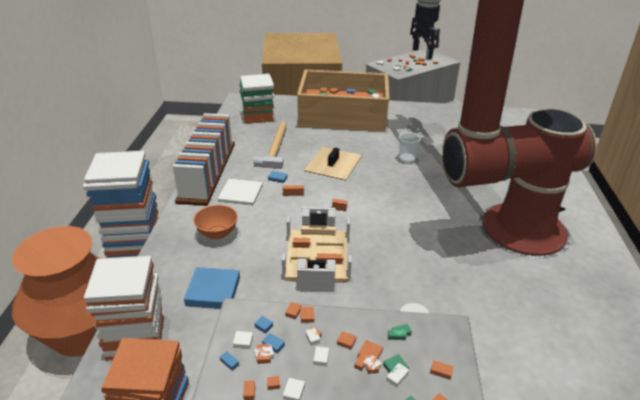

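```bash
python3 - <<'E'
import cv2,numpy as np
f=cv2.imread('pics/top.png')
a=cv2.resize(f[165:255,215:315],None,fx=6,fy=6,interpolation=3)
b=cv2.resize(f[160:250,325:465],None,fx=5.714,fy=5.714,interpolation=3)
b=b[:540]
cv2.imwrite('pics/cropA.png',a); cv2.imwrite('pics/cropB.png',b)
E
```

```text
(no output)
```

View pics/cropA.png

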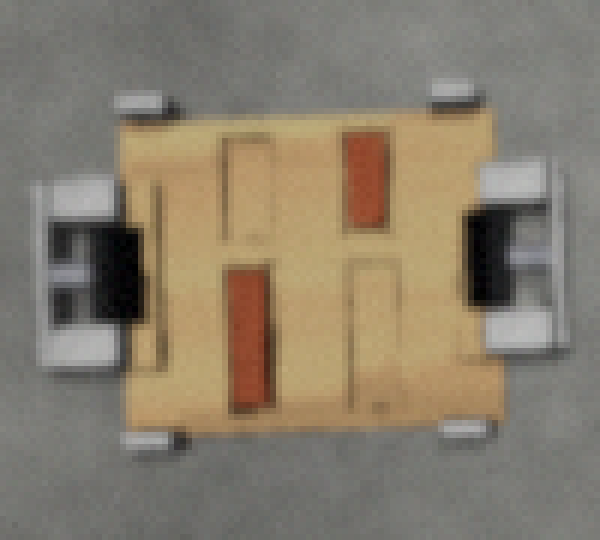

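View pics/cropB.png

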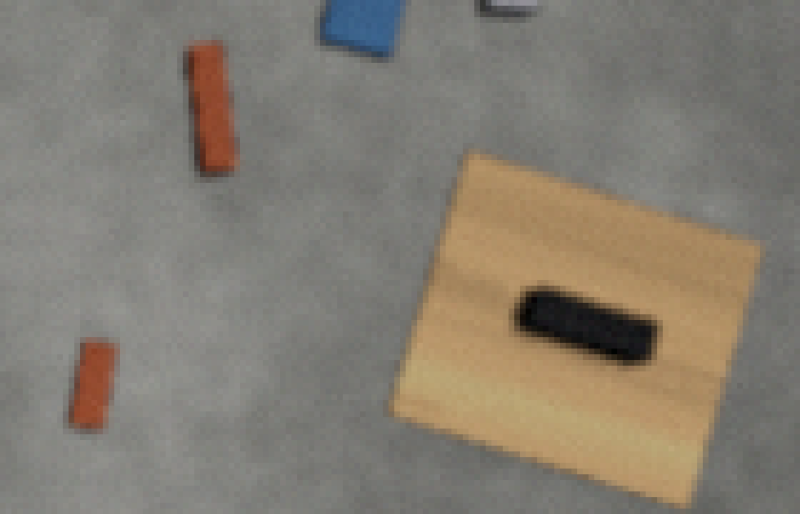

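```bash
cat > fit.py <<'E'
from h import *
from scipy.optimize import least_squares
def fit(name,P,px,x0):
    P=np.array(P,float)/1e3
    def W(q): 
        c,s=np.cos(q[2]),np.sin(q[2]); return np.c_[q[0]+c*P[:,0]-s*P[:,1],q[1]+s*P[:,0]+c*P[:,1],P[:,2]]
    r=least_squares(lambda q:(proj(name,W(q))-px).ravel(),x0,loss='soft_l1',x_scale=[.1,.1,1])
    return r.x, r.fun.reshape(-1,2)
def box(lx,ly,z,cx=0,cy=0): # order: TL,TR,BR,BL in top view (up=+x,left=+y)
    return [[cx+lx/2,cy+ly/2,z],[cx+lx/2,cy-ly/2,z],[cx-lx/2,cy-ly/2,z],[cx-lx/2,cy+ly/2,z]]
E
python3 - <<'E'
from fit import *
A=lambda p:(np.array(p)+.5)/6-.5+[215,165]
B=lambda p:(np.array(p)+.5)/5.714-.5+[325,160]
jobs={'tray':(box(140,168,14)+box(60,16,30,-29,27)+box(40,16,30,39,-27)+box(46,22,14,39,27),
 A([(120,120),(494,110),(505,425),(127,435),(230,267),(268,267),(272,408),(232,408),(344,132),(386,132),(386,228),(348,228),(222,137),(272,137),(270,240),(222,240)])),
'long':(box(60,16,26),B([(188,46),(221,42),(237,170),(202,174)])),
'short':(box(40,16,26),B([(82,342),(117,342),(104,429),(70,427)])),
'cover':(box(132,150,6)+box(20,60,42),B([(470,150),(762,242),(690,506),(390,412),(530,287),(658,325),(645,365),(517,330)]))}
for k,(P,px) in jobs.items():
    x0=[*unproj('top',[px[:4].mean(0)],0.02)[0][:2],0]
    q,r=fit('top',P,px,x0); print(k,q.round(4),np.degrees(q[2]).round(2),'rms',np.sqrt((r**2).mean()).round(2))
T=manip.state(); print(proj('top',[T['tool_pos']]))
E
```

```text
tray [0.5238 0.1635 0.0556] 3.18 rms 0.38
long [ 0.6122 -0.0885  0.1275] 7.31 rms 0.09
short [ 0.4822 -0.0352 -0.1123] -6.44 rms 0.25
cover [ 0.5134 -0.2634 -0.2791] -15.99 rms 0.7
[[575.15389437 326.01832568]]
```

```bash
cat > d.py <<'E'
# usage: d.py x y z jawdeg -> delta units from measured pose
import sys; from h import *
from scipy.spatial.transform import Rotation as Ro
x,y,z,a=map(float,sys.argv[1:5]); s=manip.state(); c,sn=np.cos(np.radians(a)),np.sin(np.radians(a))
R=Ro.from_matrix(np.array([[c,sn,0],[sn,-c,0],[0,0,-1]]).T); w,*v=s['tool_rot']
r=(R*Ro.from_quat([*v,w]).inv()).as_rotvec()/np.pi
print('turn/pi',r.round(4),'shift/.25',((np.array([x,y,z])-s['tool_pos'])/.25).round(4),'F',s['contact_force'].round(1),'w',round(s['gripper_width'],3),'t',s['time'],'pos',s['tool_pos'].round(4), 'j1,j6', s['joint_pos'][[0,5]].round(2))
E
python3 -m pendant '[[[0,0,-0.0066,0.102,0.138,-0.0286,0.5],[0,0,-0.0066,0.102,0.138,-0.0286,0.5],[0,0,-0.0066,0.102,0.138,-0.0286,0.5],[0,0,-0.0066,0.102,0.138,-0.0286,0.5],[0,0,-0.0066,0.102,0.138,-0.0286,0.5],[0,0,-0.0066,0.102,0.138,-0.0286,0.5],[0,0,-0.0066,0.102,0.138,-0.0286,0.5],[0,0,-0.0066,0.102,0.138,-0.0286,0.5],[0,0,-0.0066,0.102,0.138,-0.0286,0.5],[0,0,-0.0066,0.102,0.138,-0.0286,0.5],[0,0,-0.0066,0.102,0.138,-0.0286,0.5],[0,0,-0.0066,0.102,0.138,-0.0286,0.5],[0,0,-0.0066,0.102,0.138,-0.0286,0.5],[0,0,-0.0066,0.102,0.138,-0.0286,0.5],[0,0,0,0,0,0,0.5],[0,0,0,0,0,0,0.5]]]'; python3 d.py 0.6122 -0.0885 0.012 -82.7
```

```text
time: 2.1
tool_pos: [0.6101, -0.0885, 0.1307]
tool_rot: [0.0, 0.751, -0.66, -0.0]
contact_force: [-0.7, -0.6, 0.3]
gripper_width: 0.499
turn/pi [ 0.0001 -0.0004 -0.0001] shift/.25 [ 8.600e-03 -2.000e-04 -4.749e-01] F [-0.7 -0.6  0.3] w 0.499 t 2.1 pos [ 0.6101 -0.0885  0.1307] j1,j6 [-0.26  1.18]
```

```bash
python3 -m pendant '[[[0,0,0,0.0086,0,-0.15,0.5],[0,0,0,0,0,-0.15,0.5],[0,0,0,0,0,-0.1,0.5],[0,0,0,0,0,-0.07,0.5],[0,0,0,0,0,0,0.5],[0,0,0,0,0,0,0],[0,0,0,0,0,0,0],[0,0,0,0,0,0,0],[0,0,0,0,0,0,0],[0,0,0,0,0,0,0],[0,0,0,0,0,0,0]]]'; python3 - <<'E'
from h import *
s=snap('side','s2')['frame'];t=snap('top','t2')['frame']
p=manip.state()['tool_pos'];P=[p,p+[0,0,.03]]
a,b=proj('side',P)[0].astype(int),proj('top',P)[0].astype(int);print(proj('side',P),proj('top',P))
f=lambda im,c:cv2.resize(im[c[1]-45:c[1]+25,c[0]-35:c[0]+35],(400,400),interpolation=3)
cv2.imwrite('pics/c2.png',np.hstack([f(s,a),f(t,b)]))
E
```

```text
time: 3.48
tool_pos: [0.6141, -0.0887, 0.0156]
tool_rot: [-0.001, 0.751, -0.661, 0.001]
contact_force: [-1.1, -0.8, 6.1]
gripper_width: 0.161
[[293.03445663 189.12951125]
 [292.86497724 180.02920287]] [[361.44954335 178.27637537]
 [362.47796107 176.66412673]]
```

View pics/c2.png

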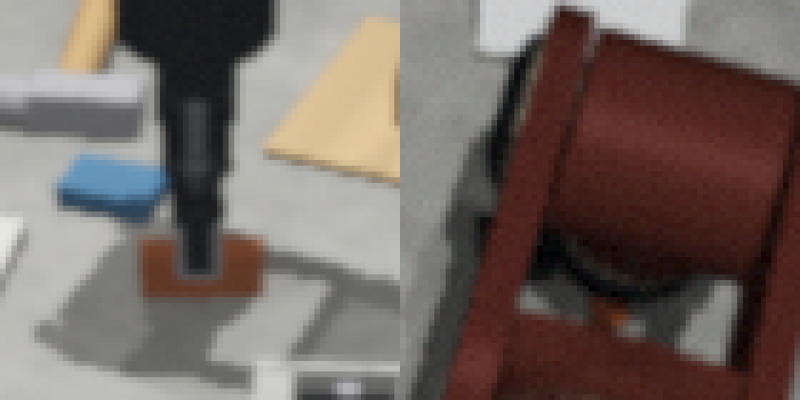

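```bash
python3 -m pendant '[[[0,0,0,0,0,0.08,0],[0,0,0,0,0,0.15,0],[0,0,0,0,0,0.15,0],[0,0,-0.0038,-0.0775,0.149,0,0],[0,0,-0.0038,-0.0775,0.149,0,0],[0,0,-0.0038,-0.0775,0.149,0,0],[0,0,-0.0038,-0.0775,0.149,0,0],[0,0,-0.0038,-0.0775,0.149,0,0],[0,0,-0.0038,-0.0775,0.149,0,0],[0,0,0,0,0,0,0],[0,0,0,0,0,0,0],[0,0,0,0,0,0,0]]]'; python3 d.py 0.4978 0.1350 0.020 -86.82; python3 - <<'E'
from h import *
s=snap('side','s3')['frame'];t=snap('top','t3')['frame']
cv2.imwrite('pics/c3.png',np.hstack([cv2.resize(s[160:300,250:390],(400,400),interpolation=3),cv2.resize(t[150:250,225:325],(400,400),interpolation=3)]))
E
```

```text
time: 5.08
tool_pos: [0.4971, 0.1345, 0.1091]
tool_rot: [-0.0, 0.726, -0.688, 0.0]
contact_force: [0.1, -0.7, 0.1]
gripper_width: 0.163
turn/pi [0.     0.0002 0.0003] shift/.25 [ 0.0028  0.0021 -0.3564] F [ 0.1 -0.7  0.1] w 0.163 t 5.075 pos [0.4971 0.1345 0.1091] j1,j6 [0.12 1.64]
```

View pics/c3.png

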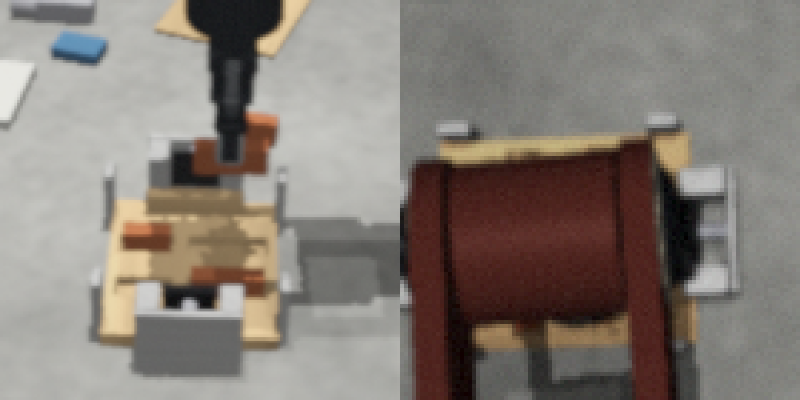

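```bash
python3 - <<'E'
from h import *
a=.0556;R=np.array([[np.cos(a),-np.sin(a)],[np.sin(a),np.cos(a)]])
T=lambda x,y,z:[*(np.array([.5238,.1635])+R@[x/1e3,y/1e3]),z]
print('fixed long top edge',proj('side',[T(-59,35,.030),T(1,35,.030)]),'fixed short',proj('side',[T(19,-19,.03),T(59,-19,.03)]))
d=R@[.0,.008]; p=np.array([.4971,.1345])+d
print('held low edge',proj('side',[[*(p-R@[.03,0]),.0935],[*(p+R@[.03,0]),.0935]]))
f=lambda u,v:(250+u*.35,160+v*.35); print(f(265,270),f(191,270),f(172,224),f(121,224),f(267,174),f(194,172))
E
```

```text
fixed long top edge [[342.72266623 257.45171558]
 [316.49433297 256.63008034]] fixed short [[309.73103078 241.21134554]
 [292.89179069 240.68248776]]
held low edge [[343.42353459 220.90081236]
 [317.33096096 220.10739921]]
(342.75, 254.5) (316.85, 254.5) (310.2, 238.39999999999998) (292.35, 238.39999999999998) (343.45, 220.9) (317.9, 220.2)
```

```bash
python3 -m pendant '[[[0,0,0,0,0.002,-0.12,0],[0,0,0,0,0,-0.12,0],[0,0,0,0,0,-0.03,0],[0,0,0,0,0,-0.03,0],[0,0,0,0,0,-0.02,0],[0,0,0,0,0,-0.015,0],[0,0,0,0,0,-0.01,0],[0,0,0,0,0,0,0]]]'; python3 d.py 0.4971 0.1350 0.020 -86.82
```

```text
time: 6.18
tool_pos: [0.4965, 0.1358, 0.0225]
tool_rot: [-0.0, 0.727, -0.687, 0.0]
contact_force: [-0.8, 0.4, -0.5]
gripper_width: 0.164
turn/pi [ 0.      0.     -0.0001] shift/.25 [ 0.0024 -0.0032 -0.0101] F [-0.8  0.4 -0.5] w 0.164 t 6.175 pos [0.4965 0.1358 0.0225] j1,j6 [0.12 1.64]
```

```bash
python3 -m pendant '[[[0,0,0,0.002,-0.003,-0.007,0],[0,0,0,0,0,-0.004,0],[0,0,0,0,0,0,0],[0,0,0,0,0,0,0.2],[0,0,0,0,0,0,0.45],[0,0,0,0,0,0,0.45],[0,0,0,0,0,0,0.45]]]'; python3 d.py 0.4971 0.1350 0.020 -86.82
```

```text
time: 7.05
tool_pos: [0.497, 0.135, 0.0198]
tool_rot: [-0.0, 0.727, -0.687, 0.0]
contact_force: [0.7, -0.3, 0.3]
gripper_width: 0.452
turn/pi [-0.      0.     -0.0001] shift/.25 [ 0.0003 -0.0001  0.0009] F [ 0.7 -0.3  0.3] w 0.452 t 7.05 pos [0.497  0.135  0.0198] j1,j6 [0.12 1.64]
```

```bash
python3 -m pendant '[[[0,0,0,0,0,0.1,0.45],[0,0,0,0,0,0.12,0.45],[0,0,0,0,0,0.12,0.45],[0,0,-0.0107,-0.012,-0.136,0,0.45],[0,0,-0.0107,-0.012,-0.136,0,0.45],[0,0,-0.0107,-0.012,-0.136,0,0.45],[0,0,-0.0107,-0.012,-0.136,0,0.45],[0,0,-0.0107,-0.012,-0.137,0,0.45],[0,0,0,0,0,0,0.45],[0,0,0,0,0,0,0.45]]]'; python3 d.py 0.4822 -0.0352 0.0145 -96.44
```

```text
time: 8.3
tool_pos: [0.482, -0.0349, 0.1047]
tool_rot: [0.0, -0.666, 0.746, 0.0]
contact_force: [0.3, 0.2, -0.2]
gripper_width: 0.449
turn/pi [-0.0001  0.     -0.0001] shift/.25 [ 0.0009 -0.0014 -0.3607] F [ 0.3  0.2 -0.2] w 0.449 t 8.3 pos [ 0.482  -0.0349  0.1047] j1,j6 [-0.23  1.46]
```

```bash
python3 -m pendant '[[[0,0,0,0,0,-0.15,0.45],[0,0,0,0,0,-0.12,0.45],[0,0,0,0,0,-0.06,0.45],[0,0,0,0,0,-0.035,0.45],[0,0,0,0,0,0,0.45],[0,0,0,0,0,0,0],[0,0,0,0,0,0,0],[0,0,0,0,0,0,0],[0,0,0,0,0,0,0],[0,0,0,0,0,0,0]]]'; python3 d.py 0.4822 -0.0352 0.0145 -96.44
```

```text
time: 9.55
tool_pos: [0.4832, -0.0355, 0.0148]
tool_rot: [0.001, -0.666, 0.746, -0.001]
contact_force: [0.3, -0.1, 6.0]
gripper_width: 0.168
turn/pi [ 0.0002  0.0008 -0.    ] shift/.25 [-0.0041  0.0013 -0.0013] F [ 0.3 -0.1  6. ] w 0.168 t 9.55 pos [ 0.4832 -0.0355  0.0148] j1,j6 [-0.23  1.46]
```

```bash
python3 -m pendant '[[[0,0,0,0,0,0.08,0],[0,0,0,0,0,0.15,0],[0,0,0,0,0,0.15,0],[0,0,0.0089,0.0525,0.152,0,0],[0,0,0.0089,0.0525,0.152,0,0],[0,0,0.0089,0.0525,0.152,0,0],[0,0,0.0089,0.0525,0.152,0,0],[0,0,0.0089,0.0525,0.152,0,0],[0,0,0.0089,0.0525,0.152,0,0],[0,0,0,0,0,0,0],[0,0,0,0,0,0,0],[0,0,0,0,0,0,0]]]'; python3 d.py 0.5617 0.1926 0.0195 -86.82;  python3 - <<'E'
from h import *
s=snap('side','s4')['frame']
cv2.imwrite('pics/c4.png',cv2.resize(s[160:300,250:390],(560,560),interpolation=3))
p=manip.state()['tool_pos'];a=.0556;R=np.array([[np.cos(a),-np.sin(a)],[np.sin(a),np.cos(a)]])
print([((proj('side',[[*(p[:2]+R@[k,.008]),p[2]-.0148]])[0]-[250,160])*4).round(1) for k in(-.02,.02)])
E
```

```text
time: 11.05
tool_pos: [0.5603, 0.1917, 0.1082]
tool_rot: [0.0, 0.726, -0.688, -0.0]
contact_force: [-0.3, 0.2, -0.5]
gripper_width: 0.165
turn/pi [ 0.0001 -0.0002  0.0004] shift/.25 [ 0.0055  0.0034 -0.3546] F [-0.3  0.2 -0.5] w 0.165 t 11.05 pos [0.5603 0.1917 0.1082] j1,j6 [0.2  1.72]
[array([236.4, 298.7]), array([164.3, 296.4])]
```

View pics/c4.png

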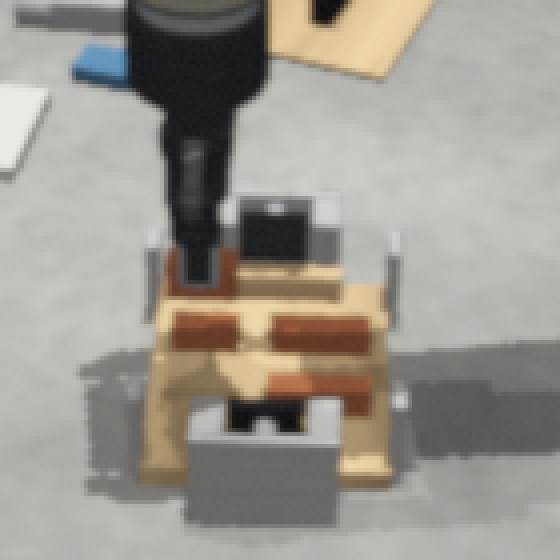

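```bash
python3 -m pendant '[[[0,0,0,0.008,0.0036,-0.12,0],[0,0,0,0,0,-0.12,0],[0,0,0,0,0,-0.03,0],[0,0,0,0,0,-0.03,0],[0,0,0,0,0,-0.02,0],[0,0,0,0,0,-0.015,0],[0,0,0,0,0,-0.01,0],[0,0,0,0,0,0,0]]]'; python3 d.py 0.5622 0.1926 0.0190 -86.82
```

```text
time: 12.1
tool_pos: [0.5627, 0.1937, 0.0222]
tool_rot: [-0.0, 0.726, -0.687, -0.0]
contact_force: [0.3, -0.3, -0.9]
gripper_width: 0.166
turn/pi [-0.  0. -0.] shift/.25 [-0.0021 -0.0045 -0.0129] F [ 0.3 -0.3 -0.9] w 0.166 t 12.1 pos [0.5627 0.1937 0.0222] j1,j6 [0.21 1.72]
```

Lower the last bit, release, lift clear and look at both bars and the cover.

```bash
python3 -m pendant '[[[0,0,0,-0.002,-0.004,-0.009,0],[0,0,0,0,0,-0.004,0],[0,0,0,0,0,0,0],[0,0,0,0,0,0,0.2],[0,0,0,0,0,0,0.45],[0,0,0,0,0,0,0.45],[0,0,0,0,0,0.1,0.45],[0,0,0,0,0,0.15,0.45],[0,0,0,0,0,0.18,0.45],[0,0,0,0,0,0.15,0.45],[0,0,0,0,0,0.1,0.45],[0,0,0,0,0,0,0.45]]]'; python3 d.py 0.5134 -0.2634 0.014 -15.99
```

```text
time: 13.6
tool_pos: [0.5638, 0.193, 0.1919]
tool_rot: [-0.002, 0.726, -0.687, 0.002]
contact_force: [0.8, 0.4, -0.4]
gripper_width: 0.451
turn/pi [-0.0014  0.0013  0.3935] shift/.25 [-0.2016 -1.8257 -0.7116] F [ 0.8  0.4 -0.4] w 0.451 t 13.6 pos [0.5638 0.193  0.1919] j1,j6 [0.21 1.72]
```

```bash
python3 -m pendant '[[[0,0,0.0328,-0.0168,-0.152,0,0.5],[0,0,0.0328,-0.0168,-0.152,0,0.5],[0,0,0.0328,-0.0168,-0.152,0,0.5],[0,0,0.0328,-0.0168,-0.152,0,0.5],[0,0,0.0328,-0.0168,-0.152,0,0.5],[0,0,0.0328,-0.0168,-0.152,0,0.5],[0,0,0.0328,-0.0168,-0.152,0,0.5],[0,0,0.0328,-0.0168,-0.152,0,0.5],[0,0,0.0328,-0.0168,-0.152,-0.05,0.5],[0,0,0.0328,-0.0168,-0.152,-0.1,0.5],[0,0,0.0328,-0.0168,-0.152,-0.1,0.5],[0,0,0.0328,-0.0168,-0.152,-0.1,0.5],[0,0,0,0,0,0,0.5],[0,0,0,0,0,0,0.5]]]'; python3 d.py 0.5134 -0.2634 0.014 -15.99
python3 - <<'E'
from h import *
s=snap('side','s5')['frame'];t=snap('top','t5')['frame']
cv2.imwrite('pics/c5.png',np.hstack([cv2.resize(s[120:190,290:380],(514,400),interpolation=3),cv2.resize(t[170:250,220:320][:, :58],(290,400),interpolation=3)]))
cv2.imwrite('pics/c5.png',np.hstack([cv2.resize(s[120:190,295:375],(400,350),interpolation=3),cv2.resize(t[170:250,220:312],(400,350),interpolation=3)]))
E
```

```text
time: 15.35
tool_pos: [0.5113, -0.2626, 0.1003]
tool_rot: [-0.001, 0.99, -0.139, -0.001]
contact_force: [-0.5, 1.2, -0.2]
gripper_width: 0.501
turn/pi [-0.0005 -0.0005  0.0002] shift/.25 [ 0.0083 -0.0032 -0.3453] F [-0.5  1.2 -0.2] w 0.501 t 15.35 pos [ 0.5113 -0.2626  0.1003] j1,j6 [-0.6  -0.32]
```

View pics/c5.png

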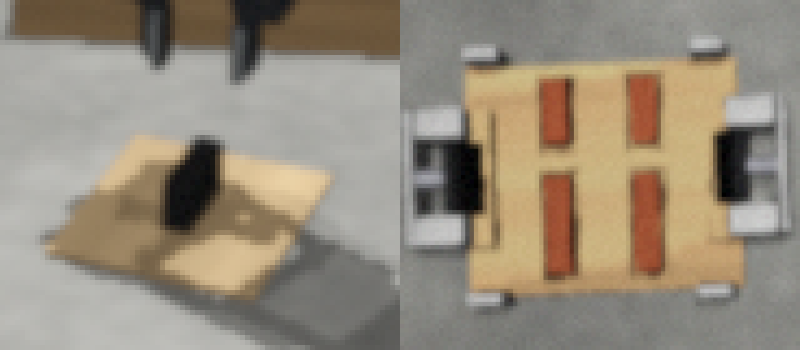

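```bash
python3 - <<'E'
from fit import *
q=np.array([.5134,-.2634,-.2791]);c,s=np.cos(q[2]),np.sin(q[2])
P=np.array(box(132,150,6)+box(20,60,42))/1e3
W=np.c_[q[0]+c*P[:,0]-s*P[:,1],q[1]+s*P[:,0]+c*P[:,1],P[:,2]]
print('side crop pred',((proj('side',W)-[295,120]+.5)*5-.5).round(0).tolist())
print('top crop pred',((proj('top',W)-[325,160]+.5)*5.714-.5).round(0).tolist())
E
```

```text
side crop pred [[47.0, 249.0], [136.0, 132.0], [335.0, 173.0], [258.0, 295.0], [163.0, 178.0], [197.0, 132.0], [228.0, 138.0], [195.0, 185.0]]
top crop pred [[462.0, 150.0], [761.0, 243.0], [686.0, 509.0], [384.0, 417.0], [536.0, 285.0], [659.0, 323.0], [648.0, 364.0], [524.0, 326.0]]
```

```bash
python3 - <<'E'
from fit import *
px=(np.array([(470,150),(762,242),(690,506),(390,412)])+.5)/5.714-.5+[325,160]
print(fit('top',box(132,150,6),px,[.51,-.26,-.28]))
px=(np.array([(45,248),(137,135),(330,172),(252,297)])+.5)/5-.5+[295,120]
print(fit('side',box(132,150,6),px,[.51,-.26,-.28]))
f=cv2.imread('pics/t5.png'); hsv=cv2.cvtColor(cv2.imread('pics/top.png')[175:250,385:465],40)
m=((hsv[...,1]>70)&(hsv[...,0]<30)).astype('uint8'); m=cv2.morphologyEx(m,3,np.ones((11,11)))
c=max(cv2.findContours(m,0,1)[0],key=cv2.contourArea); r=cv2.minAreaRect(c); print(r)
print(unproj('top',[np.array(r[0])+[385,175]],[.006]))
E
```

```text
(array([ 0.51456487, -0.26562261, -0.2835604 ]), array([[-0.40497606, -0.48509409],
       [ 0.67941021, -0.09138522],
       [ 0.05299718,  0.2576049 ],
       [-0.2265155 ,  0.27252966]]))
(array([ 0.51515048, -0.26229251, -0.28917715]), array([[-0.47867362,  0.11010583],
       [-0.39514907, -0.42814909],
       [ 0.61055542,  0.43148194],
       [ 0.28326585, -0.22357341]]))
((40.46619415283203, 44.708187103271484), (56.6722526550293, 53.21226119995117), 17.35402488708496)
[[ 0.50669899 -0.2642852   0.006     ]]
```

```bash
python3 -m pendant '[[[0,0,-0.002,0.0136,-0.0064,-0.12,0.5],[0,0,0,0,0,-0.12,0.5],[0,0,0,0,0,-0.07,0.5],[0,0,0,0,0,-0.039,0.5],[0,0,0,0,0,0,0.5],[0,0,0,0,0,0,0],[0,0,0,0,0,0,0],[0,0,0,0,0,0,0],[0,0,0,0,0,0,0],[0,0,0,0,0,0,0]]]'; python3 d.py 0.5147 -0.2642 0.013 -16.4
```

```text
time: 16.7
tool_pos: [0.5162, -0.2656, 0.0157]
tool_rot: [0.001, 0.99, -0.142, 0.001]
contact_force: [-0.7, 0.1, 6.2]
gripper_width: 0.22
turn/pi [ 0.0004  0.0006 -0.0004] shift/.25 [-0.006   0.0057 -0.0107] F [-0.7  0.1  6.2] w 0.22 t 16.7 pos [ 0.5162 -0.2656  0.0157] j1,j6 [-0.6  -0.32]
```

```bash
python3 -m pendant '[[[0,0,0,0,0,0.06,0],[0,0,0,0,0,0.12,0],[0,0,0,0,0,0.14,0],[0,0,0,0,0,0.14,0],[0,0,0.009,0.0025,0.08,0,0],[0,0,0.009,0.0025,0.14,0,0],[0,0,0.009,0.0025,0.15,0,0],[0,0,0.009,0.0025,0.15,0,0],[0,0,0.009,0.0025,0.15,0,0],[0,0,0.009,0.0025,0.15,0,0],[0,0,0.009,0.0025,0.15,0,0],[0,0,0.009,0.0025,0.15,0,0],[0,0,0.009,0.0025,0.15,0,0],[0,0,0.009,0.0025,0.15,0,0],[0,0,0.009,0.0025,0.15,0,0],[0,0,0.009,0.0025,0.146,0,0],[0,0,0,0,0,0,0],[0,0,0,0,0,0,0],[0,0,0,0,0,0,0]]]'; python3 d.py 0.5238 0.1635 0.1 3.18
python3 - <<'E'
from h import *
s=snap('side','s6')['frame'];t=snap('top','t6')['frame']
cv2.imwrite('pics/c6.png',np.hstack([cv2.resize(s[160:300,250:390],(500,500),interpolation=3)[:, 50:450],cv2.resize(t[155:265,220:308],(400,500),interpolation=3)]))
E
```

```text
time: 19.08
tool_pos: [0.5221, 0.1634, 0.1283]
tool_rot: [0.0, 1.0, 0.027, -0.001]
contact_force: [0.7, 0.6, -2.1]
gripper_width: 0.219
turn/pi [ 0.0001 -0.0004  0.0006] shift/.25 [ 0.0069  0.0005 -0.1134] F [ 0.7  0.6 -2.1] w 0.219 t 19.075 pos [0.5221 0.1634 0.1283] j1,j6 [0.17 0.11]
```

View pics/c6.png

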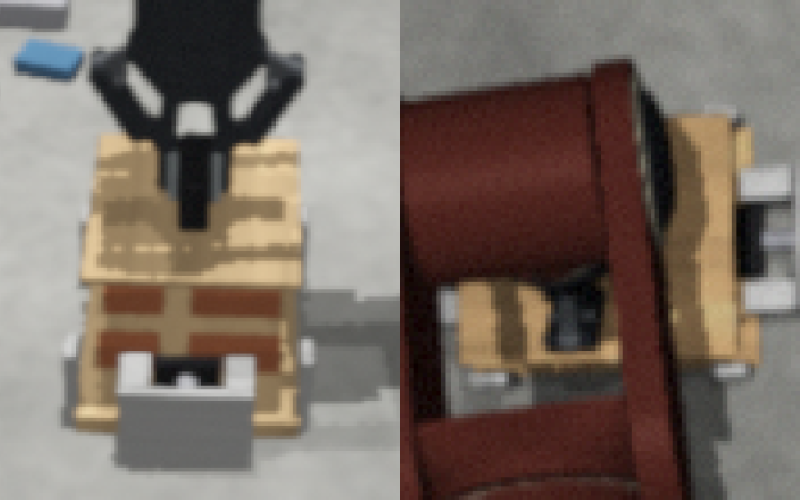

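```bash
python3 - <<'E'
from fit import *
z=118.6
t=lambda p:(np.array(p)+.5)/4.545-.5+[220,155]
s=lambda p:(np.array(p)+[50,0]+.5)/3.571-.5+[250,160]
B=np.array(box(132,150,z))
x0=[.522,.1634,.05]
q,r=fit('top',B[[1,2,3]],t([(329,117),(338,361),(60,371)]),x0);print(q,r.round(2))
q,r=fit('side',B,s([(78,279),(98,137),(300,140),(302,279)]),x0);print(q,r.round(2))
W=lambda q:np.c_[np.array([[np.cos(q[2]),-np.sin(q[2])],[np.sin(q[2]),np.cos(q[2])]]).dot(B[:,:2].T/1e3).T+q[:2],B[:,2]/1e3]
q=[.5221,.1634,.0537]
print(((proj('top',W(q))-[220,155]+.5)*4.545-.5).round(),((proj('side',W(q))-[250,160]+.5)*3.571-.5-[50,0]).round())
E
```

```text
[0.52022871 0.16220215 0.05997988] [[ 0.07 -0.01]
 [-0.02 -0.05]
 [-0.05  0.06]]
[0.52316622 0.16568149 0.0582587 ] [[ 0.48 -0.1 ]
 [ 0.03 -0.93]
 [-0.5  -0.19]
 [-0.06  1.73]]
[[ 53. 124.]
 [328. 114.]
 [335. 358.]
 [ 57. 367.]] [[ 82. 276.]
 [101. 132.]
 [300. 138.]
 [303. 283.]]
```

```bash
python3 -m pendant '[[[0,0,0,0.008,0,-0.08,0],[0,0,0,0,0,-0.08,0],[0,0,0,0,0,-0.015,0],[0,0,0,0,0,0,0],[0,0,0,0,0,0,0]]]'; python3 d.py 0.5243 0.1635 0.08 3.18
python3 - <<'E'
from h import *
s=snap('side','s7')['frame'];t=snap('top','t7')['frame']
cv2.imwrite('pics/c7.png',np.hstack([cv2.resize(s[170:300,270:360],(415,600),interpolation=3),cv2.resize(t[160:258,220:275],(0,0),fx=3.5,fy=3.5) if 0 else cv2.resize(t[160:260,248:312],(384,600),interpolation=3)]))
E
```

```text
time: 19.8
tool_pos: [0.5253, 0.1642, 0.0861]
tool_rot: [-0.0, 1.0, 0.027, 0.001]
contact_force: [0.7, -0.1, -2.2]
gripper_width: 0.22
turn/pi [-0.0001  0.0004  0.0004] shift/.25 [-0.004  -0.0027 -0.0243] F [ 0.7 -0.1 -2.2] w 0.22 t 19.8 pos [0.5253 0.1642 0.0861] j1,j6 [0.17 0.11]
```

View pics/c7.png

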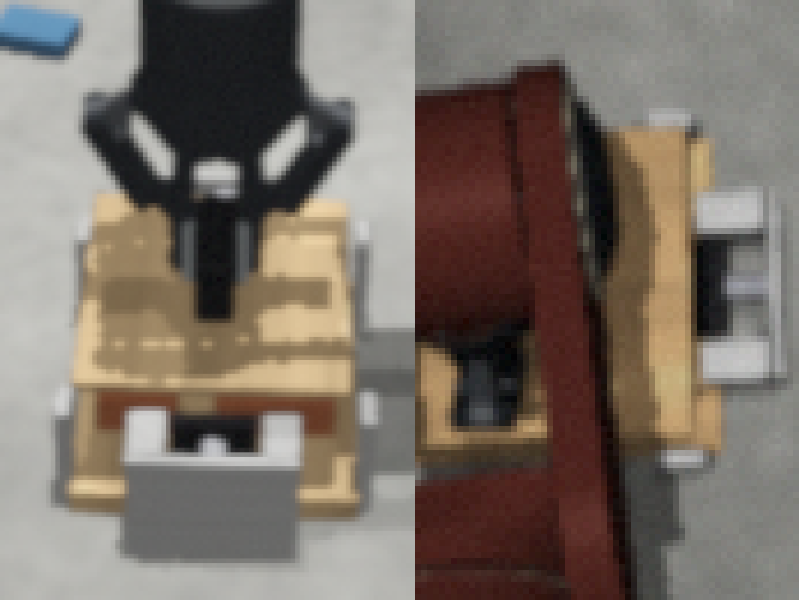

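```bash
python3 -m pendant '[[[0,0,0,0,0,-0.02,0],[0,0,0,0,0,-0.02,0],[0,0,0,0,0,-0.02,0],[0,0,0,0,0,0,0]]]';python3 -m pendant '[[[0,0,0,0,0,-0.012,0],[0,0,0,0,0,-0.012,0],[0,0,0,0,0,0,0]]]'; python3 d.py 0.5243 0.1635 0.0477 3.18
```

```text
time: 20.4
tool_pos: [0.5245, 0.1643, 0.0699]
tool_rot: [-0.0, 1.0, 0.027, -0.0]
contact_force: [-0.1, 1.1, -1.6]
gripper_width: 0.225
time: 20.78
tool_pos: [0.5257, 0.1641, 0.0653]
tool_rot: [-0.0, 1.0, 0.027, 0.001]
contact_force: [0.5, -0.3, 2.7]
gripper_width: 0.226
turn/pi [-0.      0.0007  0.0004] shift/.25 [-0.0058 -0.0025 -0.0704] F [ 0.5 -0.3  2.7] w 0.226 t 20.775 pos [0.5257 0.1641 0.0653] j1,j6 [0.17 0.11]
```

```bash
for i in 1; do python3 -m pendant '[[[0,0,0,-0.002,0,-0.012,0],[0,0,0,0,0,-0.012,0],[0,0,0,0,0,0,0]]]'; done;python3 -m pendant '[[[0,0,0,0,0,-0.01,0],[0,0,0,0,0,-0.01,0],[0,0,0,0,0,0,0]]]'; python3 d.py 0.5243 0.1635 0.0477 3.18
```

```text
time: 21.15
tool_pos: [0.5256, 0.1642, 0.0597]
tool_rot: [-0.0, 1.0, 0.027, 0.002]
contact_force: [1.4, -0.1, 3.6]
gripper_width: 0.223
time: 21.52
tool_pos: [0.524, 0.164, 0.0526]
tool_rot: [0.0, 1.0, 0.027, -0.0]
contact_force: [3.0, -0.2, -2.3]
gripper_width: 0.227
turn/pi [ 0.     -0.0001  0.0004] shift/.25 [ 0.001  -0.0019 -0.0197] F [ 3.  -0.2 -2.3] w 0.227 t 21.525 pos [0.524  0.164  0.0526] j1,j6 [0.17 0.11]
```

```bash
python3 -m pendant '[[[0,0,0,0,0,-0.006,0],[0,0,0,0,0,0,0]]]';python3 -m pendant '[[[0,0,0,0,0,-0.006,0],[0,0,0,0,0,0,0]]]'; python3 -m pendant '[[[0,0,0,0,0,-0.006,0],[0,0,0,0,0,0,0]]]'
```

```text
time: 21.78
tool_pos: [0.5238, 0.164, 0.0514]
tool_rot: [0.0, 1.0, 0.027, -0.0]
contact_force: [1.5, 0.6, -1.0]
gripper_width: 0.218
time: 22.02
tool_pos: [0.5231, 0.1639, 0.0494]
tool_rot: [0.0, 1.0, 0.027, -0.001]
contact_force: [-0.3, 0.6, -2.6]
gripper_width: 0.22
time: 22.28
tool_pos: [0.5238, 0.164, 0.0484]
tool_rot: [0.0, 1.0, 0.027, -0.001]
contact_force: [0.1, -0.6, -2.6]
gripper_width: 0.219
```

```bash
python3 -m pendant '[[[0,0,0,0,0,-0.006,0],[0,0,0,0,0,0,0]]]';python3 -m pendant '[[[0,0,0,0,0,-0.006,0],[0,0,0,0,0,0,0]]]'; python3 -m pendant '[[[0,0,0,0,0,-0.006,0],[0,0,0,0,0,0,0]]]'
```

```text
time: 22.52
tool_pos: [0.5243, 0.1641, 0.0477]
tool_rot: [-0.0, 1.0, 0.027, 0.0]
contact_force: [-0.3, -0.5, -0.4]
gripper_width: 0.22
time: 22.78
tool_pos: [0.5244, 0.1641, 0.0477]
tool_rot: [0.0, 1.0, 0.027, -0.0]
contact_force: [-5.8, -0.4, 8.5]
gripper_width: 0.226
time: 23.02
tool_pos: [0.5244, 0.1641, 0.0476]
tool_rot: [0.0, 1.0, 0.027, -0.001]
contact_force: [-11.8, -2.5, 18.9]
gripper_width: 0.219
```

```bash
python3 -m pendant '[[[0,0,0,-0.004,0,-0.003,0],[0,0,0,0,0,0,0],[0,0,0,0,0,0,0]]]'; python3 - <<'E'
from h import *
s=snap('side','s8')['frame'];t=snap('top','t8')['frame']
cv2.imwrite('pics/c8.png',np.hstack([cv2.resize(s[190:300,270:360],(490,600),interpolation=3),cv2.resize(t[185:245,285:315],(300,600),interpolation=3)]))
E
```

```text
time: 23.4
tool_pos: [0.5244, 0.1641, 0.0477]
tool_rot: [0.0, 1.0, 0.027, 0.0]
contact_force: [-10.2, -3.0, 18.3]
gripper_width: 0.224
```

View pics/c8.png

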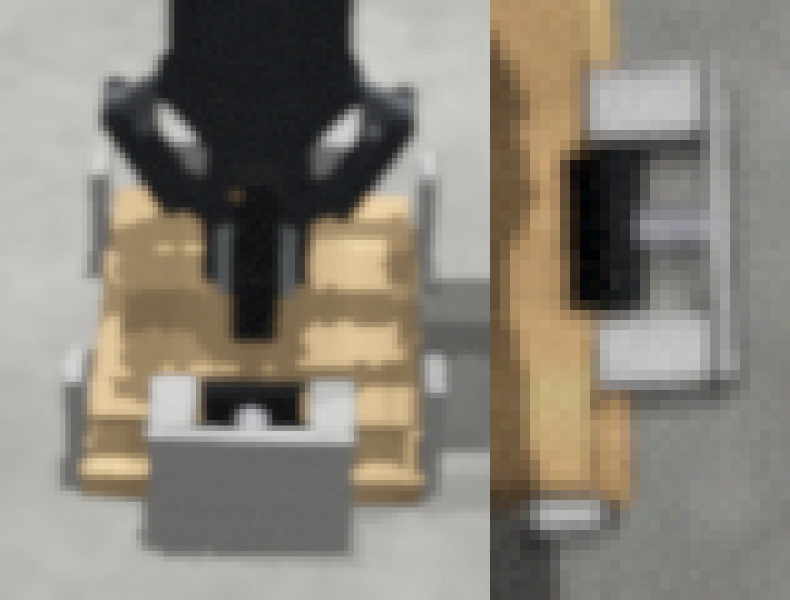

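```bash
python3 - <<'E'
import cv2,numpy as np
g=lambda n:cv2.imread(f'pics/{n}.png').astype(int).sum(2)//3
a,b=g('s5'),g('s8')   # left tower seen from the side: nose rod columns
for r in range(258,270,2): print(r,a[r,303:332:2],b[r,303:332:2])
a,b=g('t5'),g('t8')
for r in (206,210): print('R',a[r,290:312],b[r,290:312])
print('L t5',a[210,218:245],b[210,218:245])
from plant import manip; s=manip.state(); print(s['joint_efforts'].round(1),s['contact_force'],s['ft_torque'])
E
```

```text
258 [136 119  77 122 187 192 154  90  87  87  90  94  97  99  96] [164 166 152 132 127 112  95  99 116 104 101 106 112 115 116]
260 [205 181  55  54  84  87  68  49  46  42  45  62 155 190 191] [211 189  80  52  50  46  50  50  57  55  55  75 151 179 180]
262 [205 179  49  28  28  30  28  31  31  33  31  58 169 206 205] [210 188  66  31  28  30  31  30  31  30  31  97 171 193 195]
264 [204 184  86  20  17  41 105  81  29  18  18  92 182 204 205] [209 180  62  19  17  41 107  84  24  17  21 104 185 205 209]
266 [202 172  94  17  23 108 186 178  82  20  19 113 188 204 203] [207 167  72  16  25 112 192 184  86  21  21 100 188 210 208]
268 [184 175 152 140 131 152 189 185 142 133 131 147 184 198 200] [190 173 151 145 136 157 195 191 149 137 135 140 185 203 205]
R [170 147  84  25   2  12  22  33  40  74 128 143 140 137 141 142 153 175
 168 122 134 142] [154 140  79  27   3   9  21  33  34  73 123 133 136 137 135 135 146 164
 161 117 130 141]
R [167 140  96  38   4  10  20  37  38  41  74 102 105 101 100  96 115 159
 165 124 131 139] [142 131  87  34   2   1  22  30  33  40  69  99 101  96  94  94 111 154
 162 117 127 139]
L t5 [124 124 136 160 154 145 151 161 161 161 157 134  80  40  27  17   1   7
   9   6  44 112 140 111 152 171 172] [75 47 46 46 43 48 46 42 33 24 11 22 33 39 39 41 43 41 40 37 40 44 39 38
 42 39 41]
[ -0.1 -26.5 -28.4   0.2  -2.7  -0. ] [-9.74790274 -1.45504509 18.19454202] [-0.48340248  1.57607414 -0.0352065 ]
```

```bash
python3 -m pendant '[[[0,0,0,-0.006,0,-0.005,0],[0,0,0,0,0,0,0],[0,0,0,0,0,0,0],[0,0,0,0,0,0,0]]]'; python3 -m pendant '[[[0,0,0,0,0,0,0],[0,0,0,0,0,0,0],[0,0,0,0,0,0,0],[0,0,0,0,0,0,0]]]'
```

```text
time: 24.0
tool_pos: [0.5244, 0.1641, 0.0476]
tool_rot: [0.0, 1.0, 0.027, 0.002]
contact_force: [-6.9, -3.1, 21.5]
gripper_width: 0.22
time: 24.5
tool_pos: [0.5244, 0.1641, 0.0476]
tool_rot: [0.0, 1.0, 0.027, 0.002]
contact_force: [-6.3, -2.4, 20.8]
gripper_width: 0.221
```

Stable at about 21 N down; handing in.

```bash
python3 -c "
from plant import manip
print(manip.job_done()); print(manip.state()['contact_force'])"
```

```text
the job is handed in; nothing more can be done
None
the job is handed in; nothing more can be done
```

The job is done and handed in at about 24.5 s. Both bars are flat in their slots, and the cover is snapped in under both catches. The arm is still pressing the cover down with about 21 N.

- **Bars:** The top view before covering showed both loose bars in the slots of the matching rows.
- **Seating:** The tool stopped at z = 0.0477 m, which is the expected height for the cover resting on its ledges. More push did not lower it.
- **Catches:** The right catch's nose is visible over the cover in the last picture, and its pixels match the at-rest image. The left catch is partly hidden. In the side view, what shows of it matches its at-rest image.

Three things were less clean:
- **Snap force:** I never sampled the 8–14 N peak. The highest reading on the way down was about 6 N above the hanging weight, then it dropped. That drop came about 2 mm higher than expected.
- **Side load:** About 6 N of sideways force remained on the tool at the end.
- **Bystanders:** Nothing else was moved on purpose, but I did not re-image every other object at the end.

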